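Switch on the tape gluer from its push-button stations

TASK

Switch on the tape gluer from the loose push-button boxes on the bench: with a fingertip, gently press the green mains button fully in so that it stays down, then the yellow heater button and then the blue drive button likewise, without leaning on any of them. Do not press the red stop button; do not grip, lift or push the boxes from their places, and leave the other things on the bench where they are.

Things in the scene. Friction and masses are not known exactly. Their poses are not given: they have to be found in the camera images.
- station_green: loose wireless push-button station with the green button: a grey box 66 x 66 mm, 45 mm high, about 0.45 kg, on four rubber feet on the bench; origin at the centre of its underside, z up. The button is at the centre of its top
- green_top (a point): centre of the top face of the green button, a flat round cap 29 mm across; 60 mm above the bench when out; it moves down with the button
- button_green (a joint): travel of the green mains power button in m: 0 out, 0.007 fully in (top 53 mm above the bench, 5 mm above the steel collar). It slides stiffly at 3 to 4 N and stays wherever it is left; it may start up to 0.5 mm in. Once fully in it rests on a cushion that gives a further 4.5 mm, about 4 N more for each mm, and springs back (not counted here); beyond that it is hard
- station_yellow: loose wireless push-button station with the yellow button: a grey box 66 x 66 mm, 45 mm high, about 0.45 kg, on four rubber feet on the bench; origin at the centre of its underside, z up. The button is at the centre of its top
- yellow_top (a point): centre of the top face of the yellow button, a flat round cap 29 mm across; 60 mm above the bench when out; it moves down with the button
- button_yellow (a joint): travel of the yellow glue heater button in m: 0 out, 0.007 fully in (top 53 mm above the bench, 5 mm above the steel collar). It slides stiffly at 3 to 4 N and stays wherever it is left; it may start up to 0.5 mm in. Once fully in it rests on a cushion that gives a further 4.5 mm, about 4 N more for each mm, and springs back (not counted here); beyond that it is hard
- station_blue: loose wireless push-button station with the blue button: a grey box 66 x 66 mm, 45 mm high, about 0.45 kg, on four rubber feet on the bench; origin at the centre of its underside, z up. The button is at the centre of its top
- blue_top (a point): centre of the top face of the blue button, a flat round cap 29 mm across; 60 mm above the bench when out; it moves down with the button
- button_blue (a joint): travel of the blue tape drive button in m: 0 out, 0.007 fully in (top 53 mm above the bench, 5 mm above the steel collar). It slides stiffly at 3 to 4 N and stays wherever it is left; it may start up to 0.5 mm in. Once fully in it rests on a cushion that gives a further 4.5 mm, about 4 N more for each mm, and springs back (not counted here); beyond that it is hard
- station_red: loose wireless push-button station with the red button: a grey box 66 x 66 mm, 45 mm high, about 0.45 kg, on four rubber feet on the bench; origin at the centre of its underside, z up. The button is at the centre of its top
- red_top (a point): centre of the top face of the red button, a mushroom cap 35 mm across; 60 mm above the bench when out; it moves down with the button
- button_red (a joint): travel of the red stop button in m: 0 out, 0.007 fully in; it springs back and gives way at about 2 N, 5 N fully in; to be left alone
- spool_brown: bystander: spool of brown thread standing upright, 32 mm across, 52 mm high; origin at the centre of its underside
- spool_white: bystander: spool of white thread standing upright, 36 mm across, 58 mm high; origin at the centre of its underside
- tape_ring: bystander: roll of masking tape lying flat, 104 mm across, 25 mm high; origin at the centre of its underside
- clamp: bystander: black spring clamp with orange tips lying on its side, 49 x 102 mm, 18 mm high, long along its y axis; origin at the centre of its underside
- pen: bystander: white marker with a blue cap, lying, 128 mm long along its y axis, 16 mm thick; origin at the centre of its underside

How it is judged:
By the outcome, as a careful person would: the job done as asked, in the order asked, and still so for the second after the job is handed in, with the robot touching nothing.
It also fails if it takes over 38 s, if anything falls off the work surface, if the arm or the gripper's body presses on something with over 40 N, if the wrist force passes 120 N, or if a joint passes its speed limit or range.

ROBOT

A 6-joint arm with a two-finger parallel gripper is mounted at the origin on the work surface; the furniture and walls round the work are solid. World frame = base frame: x ahead of the robot, y to its left, z up, the work surface at z = 0. Lengths are in m, angles in degrees, forces in N, time in s.
With the tool pointing down it reaches from about 0.35 to 0.875 m from the base axis. Payload 4.2 kg.
Tool frame: the origin (TCP) lies midway between the tips of the shut fingers; the grasp point (between the pads) lies 19 mm behind it (r.pinch_z is the distance from the TCP to the grasp point, in m); z points along the fingers, y is the line along which they close (so a half turn about z gives the same grasp; the last joint's range is limited). The gripper opens to 87 mm and grips with 3 to 60 N. Pads are 19 mm wide; open, the fingers measure 117 mm over their backs; the gripper's body (75 mm by 190 mm) begins 51 mm behind the grasp point.
Start: joints at [-52.85, 22.042, 0.453, 0, -68.411, -14.817], TCP at [0.238, -0.578, 0.223] pointing down, gripper open.
Joint ranges: [-179.83, 179.83], [-69.29, 118.12], [-61.27, 80.66], [-181.25, 117.63], [-171.15, -9.14], [-177.46, 177.46]. Speed limits (degrees/s): [159.86, 159.86, 180, 180, 180, 180].

INTERFACE

Orientations are given as a 3x3 rotation matrix whose columns are the frame's x, y, z axes.
In Python, from station import r, imaging, models gives the robot as it stands. The module is installed in compiled form; this text tells all that it offers.
- The arm moves only by the tool apply_moves, never from a script. Its argument "moves" is a list of rows, each a list of 2 entries, a list of its own where there are three numbers: the shift along the tool's x, y, z in m, then the turn about the tool's z in degrees. A call has 1 to 5 rows; each row shifts and turns the commanded pose from where the row before left it, along the tool's axes as they then stand; what a row does not reach is not made up. A row lasts 1/12 s, in which the tool goes at most 41.7 mm and 7.16 degrees, less where a joint would pass 70% of its speed; a pose out of reach is approached as far as the arm can. A call is refused whole if a number of a shift passes 0.0417 or a number of a turn 7.16, either way. A call with a gripper value outside its range is refused whole. "hand" is the finger opening in m, from 0 to 0.087, set as the call begins (left out, the last holds). The fingers move at their own pace and stop on an object; the grip force is fixed at half the most. Time passes only in rows, so rows that do not move let the fingers close. It gives the time, the measured TCP pose, the force, the opening and the grip force at its end, in the units of the state.
- r.sense(): the state, without advancing time (a new reading comes with each control period).
- imaging.capture(name): name is "scene" or "top"; returns a dict with "frame" (400x640x3 uint8, blue, green, red), "intrinsics" (3x3 intrinsics, pixels), "dist" ([k1, k2, p1, p2, k3] as OpenCV has them; the pictures are not rectified), "eye" and "orientation" of the camera in the world. Camera axes: x right, y down, z forward; pixel columns grow to the right and rows downward; lengths in m; the calibration is good to about 2 mm. A picture is of the moment at which its call begins. There is no depth.
- r.finish_job(): hands the job in; it is judged then, once.
Trained networks look in a picture, given as the dict that the camera call returned (one of the last four; its "shot" number tells which), for a name from the list of things; names that differ only in an ending like _2 or _b are one class to them, and where a whole thing is asked for, a point or a joint stands for the part that bears it (a point fixed in the world has none). Each returns a list of dicts, best first, with "confidence" (0 to 1); they miss things now and then, are a little off and sometimes report something else, mostly with a low value. They report only what shows in the picture. A call takes as long as a camera call.
- models.cut_out(picture, target): "region" (400x640 bool, what is visible of it) and "extent" ([left, top, width, height] as shares, 0 to 1, of the picture: columns of its width, rows of its height, round what is visible of it).
- models.place_of(picture, target): "at" ([column, row] as shares, 0 to 1, of the picture: columns of its width, rows of its height: a listed point, or the origin of a listed thing).
The state is a dict: "time_s": time; "joints": joint angles; "joint_velocities": joint speeds; "effort": joint torques, N m; "tcp_pos": TCP position; "ee_rot": TCP orientation; "wrist_force": force on the tool from outside, world axes, zero at the start; "moment": the same for the moment, N m; "gripper_width": opening from 0.0 (shut) to 1.0 (fully open); "gripper_force": force on a finger pad.
Only numpy, scipy, OpenCV 4.12 (cv2) and the standard library are available. Lean on these libraries where they do the work, as an engineer would, in place of code of your own. Each camera call takes 0.05 s, during which the arm holds its last target. There are 200 camera calls.

## Working session

There is one attempt and no reset: what is moved stays moved. The work goes in short steps, Python scripts to look and compute and a tool call to move; the robot and the scene stay as the last step left them, time stands still between calls to the robot, and variables do not carry over. Pictures are saved under pics/ and viewed, at most 10 in all, crops included, and the job is handed in when it is done.

Besides the shell and the picture viewer there is one more tool, called by a JSON object that holds its "method" and its "body", one argument or row to a line. apply_moves: Moves the arm, as the interface text tells. Its arguments: {"type":"object","properties":{"moves":{"type":"array"},"hand":{"type":"number"}},"required":["moves"]}

```bash
mkdir -p pics
cat > h.py <<'E'
from station import r, imaging, models
import numpy as np, cv2
def ray(p,uv):
    x=cv2.undistortPoints(np.array([[uv]],float),np.array(p["intrinsics"],float),np.array(p["dist"],float))[0,0]
    d=np.array(p["orientation"])@np.array([x[0],x[1],1]); return np.array(p["eye"],float),d/np.linalg.norm(d)
def onz(p,uv,z):
    e,d=ray(p,uv); return e+d*(z-e[2])/d[2]
def tri(rays):
    A=np.zeros((3,3));b=np.zeros(3)
    for e,d in rays:
        M=np.eye(3)-np.outer(d,d);A+=M;b+=M@e
    return np.linalg.solve(A,b)
E
python3 - <<'E'
from h import *
s=r.sense();print(s["time_s"],s["tcp_pos"],np.round(s["ee_rot"],3).tolist(),s["wrist_force"],s["gripper_width"])
P={n:imaging.capture(n) for n in("scene","top")}
for n,p in P.items():
    cv2.imwrite(f"pics/{n}.png",p["frame"]);print(n,np.round(p["eye"],3),np.round(p["orientation"],2).tolist())
for t in ["green_top","yellow_top","blue_top","red_top"]:
    rs=[]
    for n,p in P.items():
        for k in models.place_of(p,t)[:2]:
            uv=np.array(k["at"])*[640,400];print(t,n,round(k["confidence"],2),uv.round(1),onz(p,uv,.06).round(4))
        m=models.place_of(p,t)
        if m: rs.append(ray(p,np.array(m[0]["at"])*[640,400]))
    if len(rs)==2: print("tri",tri(rs).round(4))
for t in ["spool_brown","spool_white","tape_ring","clamp","pen"]:
    for n,p in P.items():
        for k in models.place_of(p,t)[:1]:
            uv=np.array(k["at"])*[640,400];print(t,n,round(k["confidence"],2),uv.round(1),onz(p,uv,0).round(3))
E
```

```text
0.0 [ 0.23731032 -0.57754508  0.22144698] [[-0.925, -0.38, -0.001], [-0.38, 0.925, 0.002], [0.0, 0.002, -1.0]] [ 0.20852984  0.42999014 -0.09313413] 0.9986831976928636
scene [-0.223  0.445  0.593] [[-0.67, -0.39, 0.63], [-0.75, 0.36, -0.56], [-0.0, -0.85, -0.53]]
top [ 0.32  -0.103  1.234] [[0.03, -1.0, 0.08], [-1.0, -0.03, 0.0], [-0.0, -0.08, -1.0]]
green_top scene 0.49 [334.3 181.7] [ 0.4572 -0.2183  0.06  ]
green_top top 0.67 [370.6 185.2] [ 0.4507 -0.2223  0.06  ]
tri [ 0.4531 -0.2195  0.0611]
yellow_top scene 0.61 [291.2 197.3] [ 0.4735 -0.0686  0.06  ]
yellow_top top 0.44 [319.7 175.2] [ 0.4736 -0.0864  0.06  ]
tri [ 0.4791 -0.0811  0.0518]
blue_top scene 0.66 [209.6 235.5] [0.4679 0.1827 0.06  ]
red_top scene 0.54 [256.8 215.2] [0.464  0.0513 0.06  ]
red_top scene 0.27 [276.3 250.8] [0.3157 0.0972 0.06  ]
red_top top 0.73 [432.6 196. ] [ 0.4265 -0.3865  0.06  ]
red_top top 0.53 [262.9 178.5] [0.4605 0.0641 0.06  ]
tri [ 0.5054 -0.2035  0.0059]
spool_brown scene 0.51 [313.  231.8] [ 0.374 -0.061  0.   ]
spool_brown top 0.45 [308.2 216. ] [ 0.367 -0.057  0.   ]
spool_white scene 0.72 [334.2 220.5] [ 0.374 -0.14   0.   ]
spool_white top 0.49 [340.  215.1] [ 0.372 -0.145  0.   ]
tape_ring top 0.63 [429.4 191.3] [ 0.445 -0.392  0.   ]
clamp scene 0.59 [280.2 251.2] [0.369 0.052 0.   ]
clamp top 0.66 [388.9 233.9] [ 0.324 -0.282  0.   ]
pen scene 0.53 [280.7 250.4] [0.37  0.049 0.   ]
pen top 0.64 [268.5 216.5] [0.362 0.053 0.   ]
```

View pics/top.png

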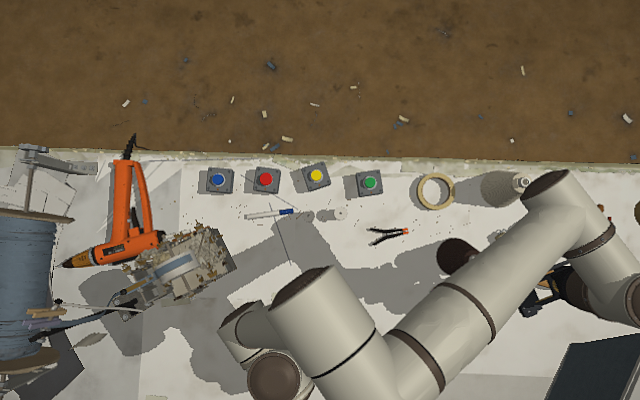

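View pics/scene.png

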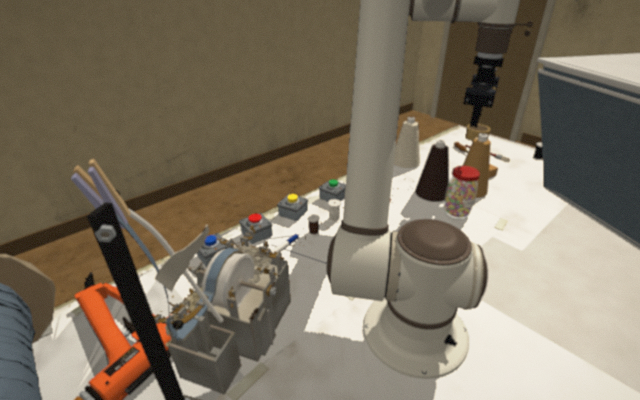

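The top view shows blue (218,180), red (266,179), yellow (316,175) and green (370,183). In the scene view they are at (210,240), (255,217), (293,198) and (334,183). Next I'll refine the cap centres by colour.

Run:
```python
from h import *
P={n:imaging.capture(n) for n in("scene","top")}
guess={"green":((334,183),(370,183),60),"yellow":((293,198),(316,175),28),"blue":((210,240),(218,180),112),"red":((255,217),(266,179),0)}
for c,(a,b,h) in guess.items():
    rs=[]
    for n,g in zip(("scene","top"),(a,b)):
        f=P[n]["frame"];hsv=cv2.cvtColor(f,cv2.COLOR_BGR2HSV).astype(int)
        dh=np.abs((hsv[...,0]-h+90)%180-90)
        m=((dh<18)&(hsv[...,1]>120)&(hsv[...,2]>50)).astype(np.uint8)
        w=np.zeros_like(m);w[g[1]-12:g[1]+13,g[0]-12:g[0]+13]=1
        k,l,s,ce=cv2.connectedComponentsWithStats(m*w)
        i=1+np.argmax(s[1:,4]);print(c,n,s[i],ce[i].round(1),onz(P[n],ce[i],.06).round(4));rs.append(ray(P[n],ce[i]))
    print(" tri",tri(rs).round(4))
    for k in models.cut_out(P["top"],"station_"+c)[:2]: print("  box",round(k["confidence"],2),(np.array(k["extent"])*[640,400,640,400]).round(1))
    u,v=b;cv2.imwrite(f"pics/c_{c}.png",0*f)
t=P["top"]["frame"][150:240,190:400];s=P["scene"]["frame"][165:265,180:360]
cv2.imwrite("pics/crop.png",np.vstack([cv2.resize(t,(630,270),interpolation=2),cv2.resize(s,(576,320),interpolation=2).copy() if 0 else cv2.resize(s,(630,320))]))
```

```text
green scene [329 179   9   7  49] [333.  182.1] [ 0.4579 -0.2136  0.06  ]
green top [365 178  10  10  80] [369.7 182.2] [ 0.4585 -0.2196  0.06  ]
 tri [ 0.4602 -0.2185  0.0571]
  box 0.6 [357.4 170.5  26.5  27.4]
  box 0.28 [364.7 179.3   6.6   8.5]
yellow scene [281 186  25  17 300] [292.3 192. ] [ 0.4942 -0.0886  0.06  ]
yellow top [311 170  10  11  91] [315.6 175. ] [ 0.4739 -0.0757  0.06  ]
 tri [ 0.473  -0.0748  0.0748]
  box 0.88 [298.7 159.5  28.8  29.9]
blue scene [205 235  11  10  85] [210.2 239.8] [0.4519 0.1895 0.06  ]
blue top [212 174  12  11  89] [217.3 179. ] [0.4556 0.185  0.06  ]
 tri [0.4566 0.1868 0.0557]
  box 0.58 [257.2 172.9  10.3  14.9]
red scene [243 205  25  18 292] [253.7 212. ] [0.4819 0.0488 0.06  ]
red top [260 173  12  12 125] [265.4 178.6] [0.4604 0.0575 0.06  ]
 tri [0.4603 0.0578 0.0746]
  box 0.85 [251.4 164.   28.8  31.9]
  box 0.73 [300.8 158.8  26.8  30. ]
```

View pics/crop.png

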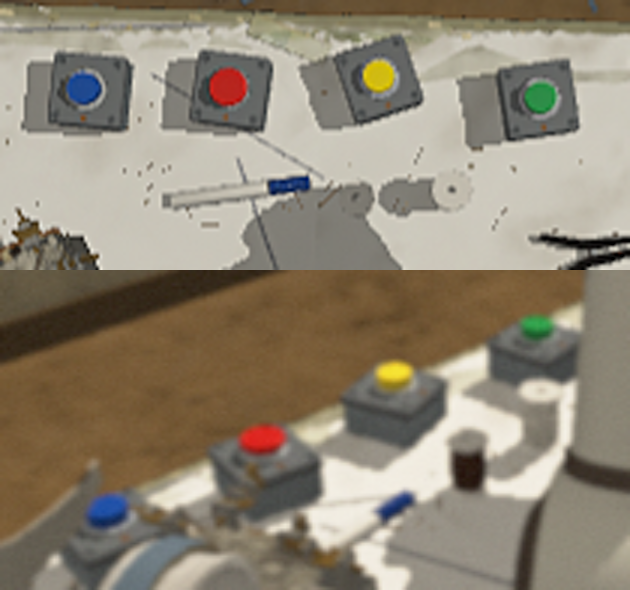

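Run:
```python
from h import *
P={n:imaging.capture(n) for n in("scene","top")}
for a,b in [((409,119),(521,182)),((440,144),(468,254)),((483,137),(468,254))]:
    x=[ray(P["scene"],a),ray(P["top"],b)];print(tri(x).round(3))
for c,a in (("yellow",(292.6,197.8)),("red",(254.9,217.5))): print(c,onz(P["scene"],a,.06).round(4))
print(r.sense()["time_s"])
R=np.array(r.sense()["ee_rot"]);p=r.sense()["tcp_pos"]
for t in [(.4585,-.2196),(.4739,-.0757),(.4556,.185)]:
    print((R.T@(np.array([*t,.15])-p)).round(4))
```

```text
[ 0.458 -0.569  0.17 ]
[ 0.275 -0.449  0.172]
[ 0.225 -0.465  0.204]
yellow [ 0.4689 -0.0699  0.06  ]
red [0.4585 0.0606 0.06  ]
1.8
[-0.3406  0.2476  0.0725]
[-0.4096  0.3749  0.0725]
[-0.4917  0.623   0.0725]
```

{"method": "apply_moves", "body": {
  "moves": [
    [[0,0,-0.04],0],
    [[-0.031,0.0225,0],0],
    [[-0.031,0.0225,0],0],
    [[-0.031,0.0225,0],0],
    [[-0.031,0.0225,0],0]
  ],
  "hand": 0
}}

```text
time_s: 2.22
tcp_pos: [0.3184, -0.4464, 0.2627]
ee_rot: [[-0.925, -0.379, 0.0], [-0.379, 0.925, -0.0], [-0.0, -0.0, -1.0]]
wrist_force: [1.2, 0.7, -0.2]
gripper_width: 0.704
gripper_force: 0.0
```

{"method": "apply_moves", "body": {
  "moves": [
    [[-0.031,0.0225,0],0],
    [[-0.031,0.0225,0],0],
    [[-0.031,0.0225,0],0],
    [[-0.031,0.0225,0],0],
    [[-0.031,0.0225,0],0]
  ]
}}

```text
time_s: 2.63
tcp_pos: [0.4193, -0.283, 0.2629]
ee_rot: [[-0.925, -0.38, 0.001], [-0.38, 0.925, -0.0], [-0.001, -0.001, -1.0]]
wrist_force: [0.4, -0.2, 0.9]
gripper_width: 0.327
gripper_force: 0.0
```

{"method": "apply_moves", "body": {
  "moves": [
    [[-0.031,0.0225,0],0],
    [[-0.031,0.0225,0],0],
    [[0,0,0.03],0],
    [[0,0,0.03],0],
    [[0,0,0],0]
  ]
}}

```text
time_s: 3.05
tcp_pos: [0.4555, -0.2174, 0.1973]
ee_rot: [[-0.925, -0.38, -0.011], [-0.38, 0.925, 0.004], [0.009, 0.008, -1.0]]
wrist_force: [-1.0, 0.3, -1.4]
gripper_width: 0.018
gripper_force: 0.0
```

{"method": "apply_moves", "body": {
  "moves": [
    [[0,0,0.035],0],
    [[0,0,0.035],0],
    [[0,0,0.03],0],
    [[0,0,0],0],
    [[0,0,0],0]
  ]
}}

```text
time_s: 3.47
tcp_pos: [0.4589, -0.2202, 0.103]
ee_rot: [[-0.925, -0.38, -0.002], [-0.38, 0.925, -0.001], [0.002, 0.0, -1.0]]
wrist_force: [0.2, 0.8, 0.8]
gripper_width: 0.005
gripper_force: 0.0
```

Run:
```python
from h import *
P={n:imaging.capture(n) for n in("scene","top")}
s=r.sense();print(s["time_s"],s["tcp_pos"],s["wrist_force"],s["gripper_width"])
t=P["top"]["frame"][130:220,310:430];s=P["scene"]["frame"][120:210,280:400]
cv2.imwrite("pics/g1.png",np.hstack([cv2.resize(t,None,fx=3.3,fy=3.3),cv2.resize(s,None,fx=3.3,fy=3.3)]))
```

```text
3.5667 [ 0.46085933 -0.22038882  0.10512786] [ 1.40670454  0.35711335 -0.10896121] 0.007986212189038019
```

View pics/g1.png

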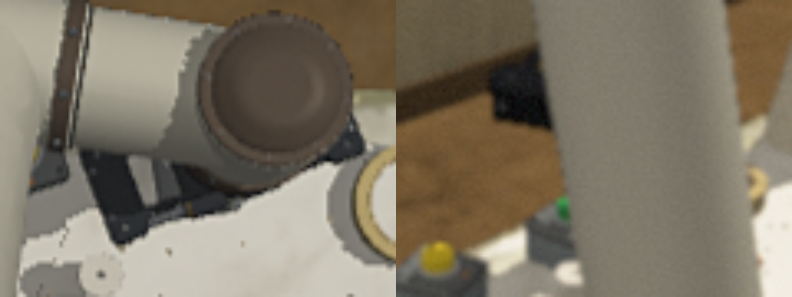

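The green cap is hidden by the arm, but the pose matches the measurement. Descending to just above the cap, then in small steps.

{"method": "apply_moves", "body": {
  "moves": [
    [[0,0,0.02],0],
    [[0,0,0.018],0],
    [[0,0,0.002],0],
    [[0,0,0],0],
    [[0,0,0],0]
  ]
}}

```text
time_s: 3.98
tcp_pos: [0.4604, -0.22, 0.0645]
ee_rot: [[-0.925, -0.38, 0.003], [-0.38, 0.925, -0.001], [-0.003, -0.002, -1.0]]
wrist_force: [-0.1, -0.2, -0.1]
gripper_width: 0.007
gripper_force: 0.0
```

{"method": "apply_moves", "body": {
  "moves": [
    [[0,0,0.001],0],
    [[0,0,0.001],0],
    [[0,0,0.001],0],
    [[0,0,0.001],0],
    [[0,0,0.001],0]
  ]
}}

```text
time_s: 4.4
tcp_pos: [0.4595, -0.2197, 0.0582]
ee_rot: [[-0.925, -0.38, 0.001], [-0.38, 0.925, -0.0], [-0.001, -0.001, -1.0]]
wrist_force: [-0.3, -0.3, 2.8]
gripper_width: 0.002
gripper_force: 1.5
```

{"method": "apply_moves", "body": {
  "moves": [
    [[0,0,0.001],0],
    [[0,0,0.001],0],
    [[0,0,0.001],0],
    [[0,0,0],0]
  ]
}}

```text
time_s: 4.73
tcp_pos: [0.4594, -0.2197, 0.0545]
ee_rot: [[-0.925, -0.38, 0.001], [-0.38, 0.925, -0.0], [-0.001, -0.001, -1.0]]
wrist_force: [2.1, 0.4, 1.3]
gripper_width: 0.009
gripper_force: 0.8
```

{"method": "apply_moves", "body": {
  "moves": [
    [[0,0,0.001],0],
    [[0,0,0.001],0],
    [[0,0,0],0]
  ]
}}

```text
time_s: 4.98
tcp_pos: [0.4594, -0.2197, 0.0529]
ee_rot: [[-0.925, -0.38, 0.001], [-0.38, 0.925, -0.0], [-0.001, -0.001, -1.0]]
wrist_force: [0.2, 0.4, 6.1]
gripper_width: 0.006
gripper_force: 2.8
```

{"method": "apply_moves", "body": {
  "moves": [
    [[0,0,0.0005],0],
    [[0,0,0],0]
  ]
}}

```text
time_s: 5.15
tcp_pos: [0.4595, -0.2197, 0.0526]
ee_rot: [[-0.925, -0.38, 0.001], [-0.38, 0.925, -0.0], [-0.001, -0.001, -1.0]]
wrist_force: [0.2, 0.7, 7.1]
gripper_width: 0.003
gripper_force: 3.3
```

{"method": "apply_moves", "body": {
  "moves": [
    [[0,0,0.0005],0],
    [[0,0,0],0]
  ]
}}

```text
time_s: 5.32
tcp_pos: [0.4595, -0.2197, 0.0523]
ee_rot: [[-0.925, -0.381, 0.001], [-0.381, 0.925, -0.001], [-0.001, -0.001, -1.0]]
wrist_force: [-0.3, 1.1, 7.2]
gripper_width: 0.007
gripper_force: 3.9
```

Green shows about 7 N on the cushion at 52.3 mm, so it is fully in. Retracting and moving to yellow.

{"method": "apply_moves", "body": {
  "moves": [
    [[0,0,-0.005],0],
    [[0,0,-0.025],0],
    [[0,0,-0.03],0],
    [[-0.017,0.0323,0],0],
    [[-0.017,0.0323,0],0]
  ]
}}

```text
time_s: 5.73
tcp_pos: [0.4658, -0.1472, 0.1126]
ee_rot: [[-0.927, -0.376, 0.002], [-0.376, 0.927, 0.0], [-0.002, -0.0, -1.0]]
wrist_force: [-0.3, 0.4, -1.0]
gripper_width: 0.0
gripper_force: 0.0
```

{"method": "apply_moves", "body": {
  "moves": [
    [[-0.017,0.0323,0],0],
    [[-0.017,0.0323,0],0],
    [[0,0,0],0],
    [[0,0,0],0]
  ]
}}

```text
time_s: 6.07
tcp_pos: [0.4719, -0.0726, 0.1111]
ee_rot: [[-0.924, -0.383, -0.002], [-0.383, 0.924, 0.0], [0.002, 0.001, -1.0]]
wrist_force: [-0.3, 0.2, 0.6]
gripper_width: 0.006
gripper_force: 0.0
```

Run:
```python
from h import *
P={n:imaging.capture(n) for n in("scene","top")}
s=r.sense();print(s["time_s"],s["tcp_pos"],s["wrist_force"],s["gripper_width"])
t=P["top"]["frame"][130:220,280:400];s=P["scene"]["frame"][130:220,260:380]
cv2.imwrite("pics/y1.png",np.hstack([cv2.resize(t,None,fx=3.3,fy=3.3),cv2.resize(s,None,fx=3.3,fy=3.3)]))
```

```text
6.1667 [ 0.47183424 -0.0743846   0.11102673] [-0.47955176 -1.14446179 -0.42829937] 0.004294484498849544
```

View pics/y1.png

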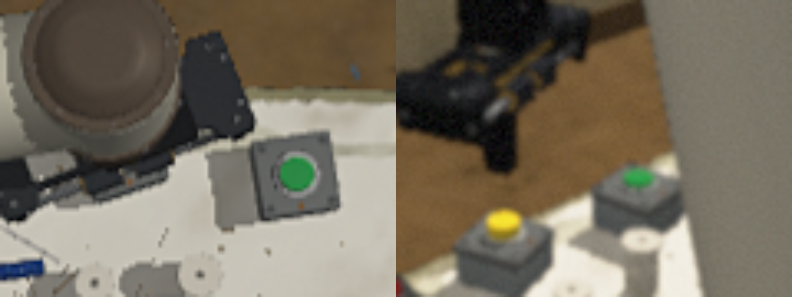

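Green (top view, 296,175) is clearly lower than yellow and its box hasn't moved. The fingertip is above yellow, so I'll press it.

{"method": "apply_moves", "body": {
  "moves": [
    [[0,0,0.025],0],
    [[0,0,0.02],0],
    [[0,0,0.004],0],
    [[0,0,0],0],
    [[0,0,0],0]
  ]
}}

```text
time_s: 6.58
tcp_pos: [0.4729, -0.0751, 0.0628]
ee_rot: [[-0.925, -0.379, -0.0], [-0.379, 0.925, -0.0], [0.0, -0.0, -1.0]]
wrist_force: [0.2, 0.2, -0.1]
gripper_width: 0.008
gripper_force: 0.0
```

{"method": "apply_moves", "body": {
  "moves": [
    [[0,0,0.001],0],
    [[0,0,0.001],0],
    [[0,0,0.001],0],
    [[0,0,0.001],0],
    [[0,0,0.001],0]
  ]
}}

```text
time_s: 7.0
tcp_pos: [0.4731, -0.0742, 0.0581]
ee_rot: [[-0.925, -0.38, 0.001], [-0.38, 0.925, -0.0], [-0.001, -0.0, -1.0]]
wrist_force: [-0.5, -0.4, 3.3]
gripper_width: 0.007
gripper_force: 1.5
```

{"method": "apply_moves", "body": {
  "moves": [
    [[0,0,0.001],0],
    [[0,0,0.001],0],
    [[0,0,0.001],0],
    [[0,0,0.001],0],
    [[0,0,0],0]
  ]
}}

```text
time_s: 7.42
tcp_pos: [0.473, -0.0742, 0.0535]
ee_rot: [[-0.925, -0.38, 0.001], [-0.38, 0.925, 0.0], [-0.001, -0.0, -1.0]]
wrist_force: [-0.5, -0.7, 1.0]
gripper_width: 0.006
gripper_force: 0.7
```

{"method": "apply_moves", "body": {
  "moves": [
    [[0,0,0.001],0],
    [[0,0,0.0005],0],
    [[0,0,0],0]
  ]
}}

```text
time_s: 7.67
tcp_pos: [0.4731, -0.0742, 0.0525]
ee_rot: [[-0.925, -0.38, 0.001], [-0.38, 0.925, -0.0], [-0.001, -0.0, -1.0]]
wrist_force: [-2.2, 0.2, 7.3]
gripper_width: 0.005
gripper_force: 3.5
```

{"method": "apply_moves", "body": {
  "moves": [
    [[0,0,0.0003],0],
    [[0,0,0],0]
  ]
}}

```text
time_s: 7.83
tcp_pos: [0.4731, -0.0742, 0.0524]
ee_rot: [[-0.925, -0.38, 0.001], [-0.38, 0.925, -0.0], [-0.001, -0.0, -1.0]]
wrist_force: [-0.0, -0.2, 7.5]
gripper_width: 0.004
gripper_force: 3.8
```

{"method": "apply_moves", "body": {
  "moves": [
    [[0,0,-0.005],0],
    [[0,0,-0.035],0],
    [[0,0,-0.04],0],
    [[-0.0118,0.0354,0],0],
    [[-0.0118,0.0354,0],0]
  ]
}}

```text
time_s: 8.25
tcp_pos: [0.4686, 0.0003, 0.1338]
ee_rot: [[-0.927, -0.376, 0.004], [-0.376, 0.927, 0.002], [-0.005, 0.0, -1.0]]
wrist_force: [0.1, 0.4, -1.7]
gripper_width: 0.001
gripper_force: 0.0
```

{"method": "apply_moves", "body": {
  "moves": [
    [[-0.0118,0.0354,0],0],
    [[-0.0118,0.0354,0],0],
    [[-0.0118,0.0354,0],0],
    [[0,0,0],0]
  ]
}}

```text
time_s: 8.58
tcp_pos: [0.46, 0.1168, 0.1318]
ee_rot: [[-0.923, -0.385, 0.001], [-0.385, 0.923, 0.001], [-0.001, 0.001, -1.0]]
wrist_force: [-0.8, -0.4, 1.0]
gripper_width: 0.004
gripper_force: 0.0
```

Run:
```python
from h import *
P={n:imaging.capture(n) for n in("scene","top")}
s=r.sense();print(s["time_s"],s["tcp_pos"],s["wrist_force"],s["gripper_width"])
t=P["top"]["frame"][130:260,180:340];s=P["scene"]["frame"][130:260,180:340]
cv2.imwrite("pics/b1.png",np.hstack([cv2.resize(t,None,fx=2.5,fy=2.5),cv2.resize(s,None,fx=2.5,fy=2.5)]))
```

```text
8.6833 [0.45917634 0.11302862 0.13124259] [ 0.4347923  -0.27338609  0.00162614] 0.00401416639964762
```

View pics/b1.png

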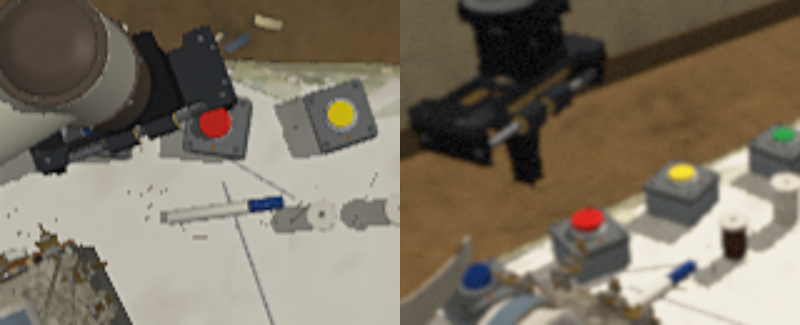

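Yellow is in and its box hasn't moved. Red (214,122) is untouched. Continuing to blue.

{"method": "apply_moves", "body": {
  "moves": [
    [[-0.0118,0.0354,0],0],
    [[-0.0118,0.0354,0],0],
    [[0,0,0.02],0],
    [[0,0,0],0],
    [[0,0,0],0]
  ]
}}

```text
time_s: 9.1
tcp_pos: [0.4539, 0.1847, 0.1107]
ee_rot: [[-0.925, -0.379, -0.003], [-0.379, 0.925, -0.003], [0.004, -0.001, -1.0]]
wrist_force: [0.7, 0.6, -0.4]
gripper_width: 0.004
gripper_force: 0.0
```

Run:
```python
from h import *
P={n:imaging.capture(n) for n in("scene","top")}
s=r.sense();print(s["time_s"],s["tcp_pos"],s["wrist_force"],s["gripper_width"])
t=P["top"]["frame"][130:260,130:290];s=P["scene"]["frame"][150:280,130:290]
cv2.imwrite("pics/b2.png",np.hstack([cv2.resize(t,None,fx=2.5,fy=2.5),cv2.resize(s,None,fx=2.5,fy=2.5)]))
```

```text
9.2 [0.45503586 0.1850262  0.11198983] [-0.43453407  0.59904039 -0.72023048] 0.00277148489471384
```

View pics/b2.png

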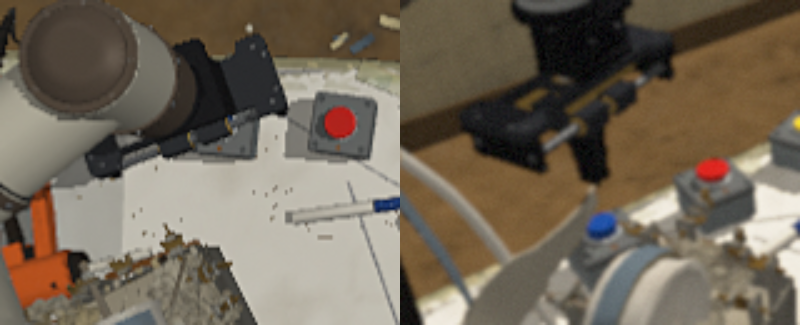

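The fingertip (597,178) is right above the blue cap (600,222), and the area around it is clear. Pressing.

{"method": "apply_moves", "body": {
  "moves": [
    [[0,0,0.025],0],
    [[0,0,0.02],0],
    [[0,0,0.004],0],
    [[0,0,0],0],
    [[0,0,0],0]
  ]
}}

```text
time_s: 9.62
tcp_pos: [0.4557, 0.1862, 0.0637]
ee_rot: [[-0.925, -0.38, 0.001], [-0.38, 0.925, 0.0], [-0.001, -0.0, -1.0]]
wrist_force: [0.3, 0.1, 0.3]
gripper_width: 0.008
gripper_force: 0.0
```

{"method": "apply_moves", "body": {
  "moves": [
    [[0,0,0.001],0],
    [[0,0,0.001],0],
    [[0,0,0.001],0],
    [[0,0,0.001],0],
    [[0,0,0.001],0]
  ]
}}

```text
time_s: 10.03
tcp_pos: [0.4553, 0.1867, 0.0584]
ee_rot: [[-0.925, -0.38, 0.001], [-0.38, 0.925, 0.001], [-0.001, 0.0, -1.0]]
wrist_force: [-0.2, 0.4, 2.5]
gripper_width: 0.005
gripper_force: 1.5
```

{"method": "apply_moves", "body": {
  "moves": [
    [[0,0,0.001],0],
    [[0,0,0.001],0],
    [[0,0,0.001],0],
    [[0,0,0.001],0],
    [[0,0,0],0]
  ]
}}

```text
time_s: 10.45
tcp_pos: [0.4553, 0.1866, 0.0537]
ee_rot: [[-0.925, -0.38, 0.001], [-0.38, 0.925, 0.0], [-0.001, 0.0, -1.0]]
wrist_force: [0.7, -0.2, 2.1]
gripper_width: 0.004
gripper_force: 0.7
```

{"method": "apply_moves", "body": {
  "moves": [
    [[0,0,0.001],0],
    [[0,0,0.0005],0],
    [[0,0,0],0]
  ]
}}

```text
time_s: 10.7
tcp_pos: [0.4553, 0.1867, 0.0527]
ee_rot: [[-0.925, -0.38, 0.001], [-0.38, 0.925, 0.0], [-0.001, 0.0, -1.0]]
wrist_force: [-0.9, 0.2, 6.0]
gripper_width: 0.008
gripper_force: 3.1
```

{"method": "apply_moves", "body": {
  "moves": [
    [[0,0,0.0005],0],
    [[0,0,0],0]
  ]
}}

```text
time_s: 10.87
tcp_pos: [0.4554, 0.1867, 0.0524]
ee_rot: [[-0.925, -0.381, 0.001], [-0.381, 0.925, 0.0], [-0.001, 0.0, -1.0]]
wrist_force: [-0.4, 0.6, 8.3]
gripper_width: 0.003
gripper_force: 3.7
```

{"method": "apply_moves", "body": {
  "moves": [
    [[0,0,-0.005],0],
    [[0,0,-0.035],0],
    [[0,0,-0.04],0],
    [[0,0,-0.04],0],
    [[0.0118,-0.0354,-0.01],0]
  ]
}}

```text
time_s: 11.28
tcp_pos: [0.4611, 0.1537, 0.1879]
ee_rot: [[-0.922, -0.386, 0.011], [-0.386, 0.922, 0.006], [-0.012, 0.001, -1.0]]
wrist_force: [1.9, -0.4, 0.5]
gripper_width: 0.004
gripper_force: 0.0
```

{"method": "apply_moves", "body": {
  "moves": [
    [[0.0118,-0.0354,0],0],
    [[0.0118,-0.0354,0],0],
    [[0.0118,-0.0354,0],0],
    [[0,0,0],0],
    [[0,0,0],0]
  ]
}}

```text
time_s: 11.7
tcp_pos: [0.4641, 0.0356, 0.1812]
ee_rot: [[-0.927, -0.376, -0.002], [-0.376, 0.927, -0.0], [0.002, 0.001, -1.0]]
wrist_force: [-0.9, 0.1, 0.5]
gripper_width: 0.005
gripper_force: 0.0
```

Run:
```python
from h import *
P={n:imaging.capture(n) for n in("scene","top")}
s=r.sense();print(s["time_s"],s["tcp_pos"],s["wrist_force"],s["gripper_width"])
t=P["top"]["frame"][130:260,180:400];s=P["scene"]["frame"][150:280,180:400]
cv2.imwrite("pics/e.png",np.vstack([cv2.resize(t,None,fx=2.3,fy=2.3),cv2.resize(s,None,fx=2.3,fy=2.3)]))
```

```text
11.8 [0.46464006 0.03746091 0.18136386] [-0.0834158  -0.4136054   0.06261188] 0.005314860164034572
```

View pics/e.png

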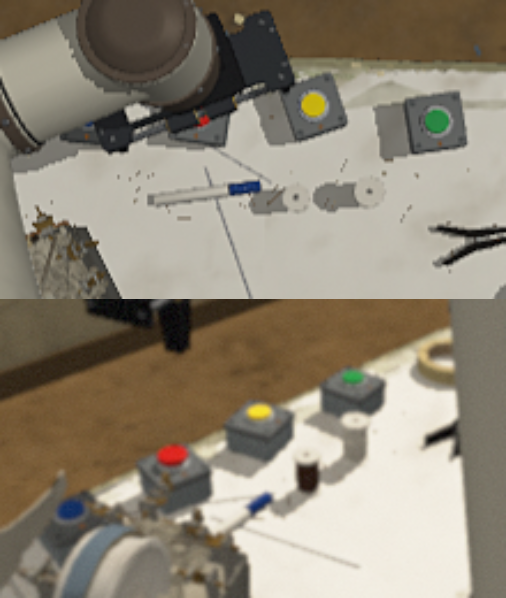

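Green, yellow and blue (70,510) all sit low. Red (172,455) is still out, nothing else has moved, and the arm is clear, so I'll hand in.

```bash
python3 -c "
from station import r
print(r.finish_job())"
```

```text
the job is handed in; nothing more can be done
None
```

Green, yellow and blue were pressed fully in, in that order, at about 7–8 N each and stayed down; red, the boxes and the other items were not disturbed, and the job was handed in at about 12 s.

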